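Clear the spent cores from the roll dispenser and reload it

TASK

Reload the three-bay roll dispenser: take out the two spent cores (grey and white) and lay them side by side in the bottom of the cardboard waste box, and put the two new rolls from the cradle into the two freed bays, the brown tape in the left one of these and the green sticker roll in the right one (as the robot sees it), each in the middle of its bay with its axle fully down in the slots. The cream roll stays in its bay; do not disturb the mug.

Things in the scene. Friction and masses are not known exactly. Their poses are not given: they have to be found in the camera images.
- dispenser: Blue, fixed. Origin on the bench under its middle bay; x away from robot, y left, z up. Bays at y = 100, 0, -100 mm: two 5 mm cheek plates, inner faces 64 mm apart, tops at z 82. Axle slots at x = 0: 32 mm wide at the top, 11 mm below z 70, floor z 64, so a seated axle lies along y with its centre at x 0, z 68. Front: apron and cutter blade at x -56 to -67, 53 mm high. Base x -62 to 54, y +-144
- refill_cradle: Grey fixed cradle, 82 x 256 mm: two steel bars along its y axis, 56 mm apart, tops at 24 mm, between end plates 34 mm high. The two new rolls stand on edge on the bars, axles along y, about 52 mm either side of the middle. Origin on the bench below its centre; x away from the robot, y left, z up
- waste_box: Open cardboard box, fixed, empty, 116 x 212 mm outside, 108 x 204 mm inside, long side along its y axis; walls 42 mm high, floor 4 mm thick. Origin on the bench below its centre, x away from the robot, y left, z up. Both cores fit side by side, axles along y, 52 mm either side of the middle
- grey_core: Spent core: bare dark grey board tube, 82 mm diameter, 48 mm wide, grey plug with white spokes, steel axle 8 mm thick, 88 mm long; seated in a bay at the start. Origin on the axle, half way; y axis along the axle. 0.05 kg. Rigid; grip it across its two flat faces (fingers closing along y) at the top, above the cheek plates
- white_core: Spent core: bare white paper tube, 82 mm diameter, 36 mm wide, grey plug with white spokes, steel axle 8 mm thick, 88 mm long; seated in a bay at the start. Origin on the axle, half way; y axis along the axle. 0.05 kg. Rigid; grip it across its two flat faces at the top, above the cheek plates
- cream_roll: Roll of cream tape, 104 mm diameter, 48 mm wide, on the same kind of plug and axle, seated in one bay at the start, where it stays. Origin on the axle, half way; y axis along the axle
- brown_roll: New roll of brown packing tape, 98 mm diameter, 48 mm wide, grey plug with white spokes, steel axle 8 mm thick, 88 mm long; stands on edge in the cradle, axle 65 mm above the bench. Origin on the axle, half way; y axis along the axle. 0.19 kg. Grip across its two flat faces near the top
- sticker_roll: New roll of white label strip with green stickers round it, 75 mm diameter, 32 mm wide, grey plug, steel axle 8 mm thick, 88 mm long; stands on edge in the cradle, axle 51 mm above the bench. Origin on the axle, half way; y axis along the axle. 0.1 kg. Grip across its two flat faces near the top
- tea_mug: White tea mug, loose, 78 mm diameter without the handle, 89 mm high, right of the work. Not part of the job. Origin under its bottom

How it is judged:
By the outcome, as a careful person would: the job done as asked, in the order asked, and still so for the second after the job is handed in, with the robot touching nothing.
It also fails if it takes over 102 s, if anything falls off the work surface, if the arm or the gripper's body presses on something with over 40 N, if the wrist force passes 120 N, or if a joint passes its speed limit or range.

ROBOT

A 6-joint arm with a two-finger parallel gripper is mounted at the origin on a cart in front of the work surface, level with it; the furniture and walls round the work are solid. World frame = base frame: x ahead of the robot, y to its left, z up, the work surface at z = 0. Lengths are in mm, angles in rad, forces in N, time in s.
With the tool pointing down it reaches from about 275 to 725 mm from the base axis. Payload 15.9 kg.
Tool frame: the origin (TCP) lies on the centre line of the jaws, within the pads' length; the fingertips stand 17 mm ahead of it and the grasp point (between the pads) lies 2 mm behind it (finger_overhang is the distance from the TCP to the fingertips, in mm); z points along the fingers, y is the line along which they close (so a half turn about z gives the same grasp; the last joint's range is limited). The gripper opens to 85 mm and grips with 20 to 120 N. Pads are 22 mm wide; open, the fingers measure 114 mm over their backs; the gripper's body (76 mm by 85 mm) begins 54 mm behind the grasp point. The pads swing forward as they close: fully open they stand 13 mm farther back than shut.
Start: joints at [-1.185, 0.213, -0.034, 1.323, 0, 1.571], TCP at [188.143, -463.236, 248.306] pointing down, gripper open.
Joint ranges: [-2.98, 2.98], [-0.74, 1.72], [-1.14, 1.35], [-2.1, 2.04], [-1.57, 1.44], [-3.14, 3.14]. Speed limits (rad/s): [1.89, 1.89, 2.39, 2.57, 3.14, 3.14].

INTERFACE

Orientations are given as a rotation vector (axis times angle).
In Python, from rig import * gives the robot as it stands. The module is installed in compiled form; this text tells all that it offers.
- The arm moves only by the shell command python3 -m crank 'ROWS' [FORCE]. ROWS is JSON, a list of rows, each a list of 7 numbers: the shift along the world's x, y, z in mm, then the turn, a rotation vector about the world's x, y, z in degrees, then the finger opening in mm, from 0 to 85.4. A call has 1 to 10 rows; each row shifts and turns the commanded pose from where the row before left it; what a row does not reach is not made up. A row lasts 1/8 s, in which the tool goes at most 62.5 mm and 10.7 degrees, less where a joint would pass 70% of its speed; a pose out of reach is approached as far as the arm can. A call with a gripper value outside its range is refused whole. The fingers move at their own pace and stop on an object; FORCE is the grip in N (left out, the last holds). Time passes only in rows, so rows that do not move let the fingers close. It gives the time, the measured TCP pose, the force, the opening and the grip force at its end, in the units of the state.
- state(): the state, without advancing time (a new reading comes with each control period).
- capture(name): name is "side" or "top" or "wrist"; returns (picture, depth): 480x640x3 uint8, red, green, blue; 480x640 float32, mm along the optical axis (not along the pixel's ray), 0 where there is no reading.
- camera_params(name): a dict with "camera_matrix" (3x3 intrinsics, pixels), "eye" and "rotation" of the camera in the world; the wrist camera has in their place "hand_eye" (4x4, takes a point from camera to tool coordinates, whose origin is the TCP and whose axes are the flange's). Camera axes: x right, y down, z forward; pixel columns grow to the right and rows downward; lengths in mm; the calibration is good to about 2 mm. A picture is of the moment at which its call begins: read the wrist's pose just before it. camera_params takes no time and is no camera call.
- finish_job(): hands the job in; it is judged then, once.
The state is a dict: "time_s": time; "joint_pos": joint angles; "joint_velocities": joint speeds; "joint_torque": joint torques, N m; "tcp_pos": TCP position; "eef_rot": TCP orientation; "force": force on the tool from outside, world axes, zero at the start; "wrist_torque": the same for the moment, N m; "width": finger opening in mm; "finger_force": force on a finger pad.
Only numpy, scipy, OpenCV 4.12 (cv2) and the standard library are available. Lean on these libraries where they do the work, as an engineer would, in place of code of your own. Each camera call takes 0.05 s, during which the arm holds its last target. There are 200 camera calls.

## Working session

There is one attempt and no reset: what is moved stays moved. The work goes in short steps, Python scripts to look and compute and a shell command to move; the robot and the scene stay as the last step left them, time stands still between calls to the robot, and variables do not carry over. Pictures are saved under pics/ and viewed, at most 14 in all, crops included, and the job is handed in when it is done.

```bash
mkdir -p pics
python3 - <<'E'
from rig import *
import cv2,numpy as np
np.set_printoptions(precision=2,suppress=True)
print(state())
for n in("top","side"):
    p,d=capture(n);cv2.imwrite(f"pics/{n}0.png",p[:,:,::-1]);np.save(f"pics/{n}0.npy",d);print(n,camera_params(n))
print(camera_params("wrist"))
E
```

```text
{'time_s': 0.0, 'joint_pos': array([-1.18,  0.21, -0.04,  1.32, -0.  ,  1.57]), 'joint_velocities': array([ 0.,  0., -0., -0.,  0.,  0.]), 'joint_torque': array([  0.  , -68.62,  48.71,   0.02,  -0.  ,   0.  ]), 'tcp_pos': array([ 188.03, -462.96,  247.82]), 'eef_rot': array([-3.08, -0.6 ,  0.  ]), 'force': array([-0.04, -0.28, -0.19]), 'wrist_torque': array([-0.05, -0.07, -0.02]), 'finger_force': 0.0, 'width': 85.43361155452324}
top {'camera_matrix': array([[487.61,   0.  , 320.4 ],
       [  0.  , 487.61, 241.78],
       [  0.  ,   0.  ,   1.  ]]), 'eye': array([ 357.23,   57.58, 1260.06]), 'rotation': array([-2.17,  2.16, -0.17])}
side {'camera_matrix': array([[511.23,   0.  , 329.95],
       [  0.  , 511.23, 243.71],
       [  0.  ,   0.  ,   1.  ]]), 'eye': array([-10.22, 806.02, 580.72]), 'rotation': array([-0.72,  2.36, -1.37])}
{'camera_matrix': array([[399.17,   0.  , 323.04],
       [  0.  , 399.17, 244.25],
       [  0.  ,   0.  ,   1.  ]]), 'hand_eye': array([[  -0.  ,   -0.95,   -0.33,   84.52],
       [   1.  ,   -0.  ,   -0.  ,    0.23],
       [  -0.  ,   -0.33,    0.95, -125.89],
       [   0.  ,    0.  ,    0.  ,    1.  ]])}
```

View pics/top0.png

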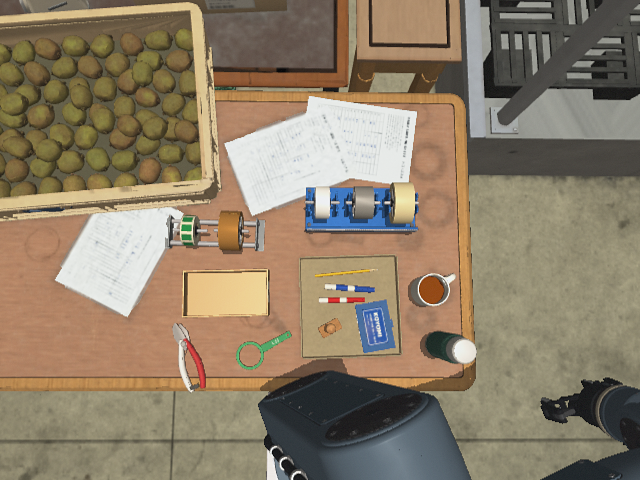

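View pics/side0.png

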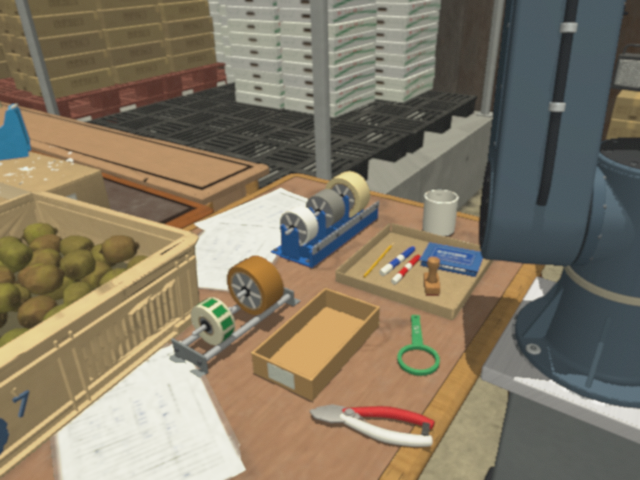

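The top view has the blue dispenser at (361,208), with white at (322,204), grey at (363,203) and cream at (402,203). The cradle holds the sticker roll at (188,232) and the brown roll at (231,230). The box is at (226,293) and the mug at (432,290). The side view agrees. Next I'll measure these.

```bash
cat > h.py <<'E'
from rig import *
import cv2,numpy as np
from scipy.spatial.transform import Rotation as R
np.set_printoptions(precision=1,suppress=True)
def pose(n):
    c=camera_params(n);K=c["camera_matrix"]
    if n=="wrist":
        s=state();T=np.eye(4);T[:3,:3]=R.from_rotvec(s["eef_rot"]).as_matrix();T[:3,3]=s["tcp_pos"]
        M=T@c["hand_eye"];return K,M[:3,:3],M[:3,3]
    return K,R.from_rotvec(c["rotation"]).as_matrix(),c["eye"]
def cloud(d,P):
    K,Rm,e=P;v,u=np.mgrid[:480,:640]
    c=np.stack([(u-K[0,2])/K[0,0]*d,(v-K[1,2])/K[1,1]*d,d],-1)
    W=c@Rm.T+e;W[d<=0]=np.nan;return W
def shot(n,name):
    P=pose(n);p,d=capture(n);cv2.imwrite(f"pics/{name}.png",p[:,:,::-1]);return p,cloud(d,P),P
def rays(uv,z,P):
    K,Rm,e=P;uv=np.atleast_2d(uv).astype(float)
    r=np.c_[(uv-K[:2,2])/[K[0,0],K[1,1]],np.ones(len(uv))]@Rm.T
    return e+r*((z-e[2])/r[:,2])[:,None]
E
python3 - <<'E'
from h import *
P=pose("top");W=cloud(np.load("pics/top0.npy"),P);p=cv2.imread("pics/top0.png")
hsv=cv2.cvtColor(p,cv2.COLOR_BGR2HSV)
print("bench z",W[240:250,280:295,2].mean())
def box(name,m,z):
    v,u=np.nonzero(m);pts=rays(np.c_[u,v],z,P)[:,:2]
    r=cv2.minAreaRect(pts.astype(np.float32));print(name,len(u),np.array(r[0]),np.array(r[1]),r[2])
def reg(a,b,c,d):
    m=np.zeros((480,640),bool);m[b:d,a:c]=1;return m
Z=W[...,2]
for n,a,zc,rad in (("white",(308,180,336,225),68,41),("grey",(346,180,380,225),68,41),("cream",(386,175,420,232),68,52),("brown",(214,205,248,255),65,49),("stick",(174,210,202,255),51,37.5)):
    m=reg(*a)&(Z>zc+rad*.75);q=W[m];print(n,m.sum(),"ztop",np.percentile(q[:,2],95),"y",np.percentile(q[:,1],[2,50,98]),"x",np.percentile(q[:,0],[2,50,98]))
    t=reg(*a)&(Z>zc+rad-4);print("   crest",W[t].mean(0))
blue=(hsv[...,0]>100)&(hsv[...,0]<125)&(hsv[...,1]>120)&reg(295,175,425,240)
q=W[blue&(Z<20)];print("base",q.min(0),q.max(0)); r=cv2.minAreaRect(q[:,:2].astype(np.float32));print(r)
b=reg(175,262,276,322)&(Z>36)&(Z<50);q=W[b];print("box",len(q),cv2.minAreaRect(q[:,:2].astype(np.float32)))
g=reg(160,208,270,256)&(Z>28)&(Z<38)
for s in ((160,208,178,256),(254,208,270,256)):
    q=W[reg(*s)&(Z>26)&(Z<40)];print("endplate",len(q),q.mean(0),q.min(0),q.max(0))
for e in ((300,175,425,240),(160,205,272,256)):
    a,b_,c,d=e;cv2.imwrite(f"pics/c{a}.png",cv2.resize(p[b_:d,a:c],None,fx=6,fy=6,interpolation=cv2.INTER_CUBIC))
m=reg(405,265,460,315)&(Z>80);print("mug",W[m].mean(0),W[m].max(0),W[m].min(0))
E
```

```text
bench z 0.3033486810748809
white 319 ztop 111.28168996947112 y [11.6 28.6 45.6] x [594.4 619.3 648.3]
   crest [620.6  27.9 108.2]
grey 406 ztop 111.51350809274595 y [-95.  -72.8 -51.1] x [594.5 619.6 647.3]
   crest [621.1 -72.5 108.2]
cream 553 ztop 122.23722112166824 y [-192.4 -169.3 -146.3] x [588.2 618.7 653.5]
   crest [ 620.9 -168.9  119.2]
brown 550 ztop 116.34186274641532 y [228.6 251.6 275.2] x [516.1 546.3 581.1]
   crest [547.2 252.2 113.3]
stick 273 ztop 90.66571653713049 y [341.  355.6 372.5] x [525.6 549.5 574.9]
   crest [551.  356.9  87.4]
base [ 557.5 -216.5   -0.7] [673.1  68.3  19.7]
((616.13134765625, -74.20558166503906), (115.09393310546875, 284.2762756347656), 0.45550885796546936)
box 469 ((396.22967529296875, 266.8996276855469), (116.18891143798828, 213.2616424560547), 1.256606936454773)
endplate 80 [552.1 413.4  32.5] [511.7 399.5  26.2] [591.4 418.   38.9]
endplate 67 [545.7 194.2  32.7] [506.1 191.5  26.1] [585.  200.5  39.5]
mug [ 407.5 -245.3   87. ] [ 443.7 -201.2   95. ] [ 366.8 -291.2   80. ]
```

```bash
python3 -m crank '[[40,43,10,0,0,-2.2,85],[40,43,10,0,0,-2.2,85],[40,43,10,0,0,-2.2,85],[40,43,10,0,0,-2.2,85],[40,43,10,0,0,-2.2,85],[40,43,10,0,0,-2.2,85],[40,43,10,0,0,-2.2,85],[40,43,10,0,0,-2.2,85],[40,43,10,0,0,-2.2,85],[50,43,10,0,0,-2.2,85]]' 30
python3 - <<'E'
from h import *
W=cloud(np.load("pics/top0.npy"),pose("top"))
q=W[0:225,0:225].reshape(-1,3);q=q[q[:,2]>60];print("crate",len(q),q.min(0),q.max(0))
for y in range(280,420,20):
    s=q[(abs(q[:,1]-y)<10)&(q[:,0]>560)]; 
    if len(s):print(y,s[:,0].min(),s[s[:,0]<s[:,0].min()+25][:,2].max())
s=state();print(s["tcp_pos"],s["eef_rot"],s["joint_pos"])
p,W,P=shot("wrist","w1");np.save("pics/w1.npy",W);print(P[2])
E
```

```text
time_s: 1.35
tcp_pos: [595.9, -34.2, 348.1]
eef_rot: [3.141, 0.001, 0.001]
force: [1.7, -0.7, 0.8]
width: 84.7
finger_force: 0.0
crate 40021 [554.3 261.5  60. ] [1166.5  853.5  170.1]
280 560.0781205381666 113.57478626888451
300 625.1895676870387 166.09270725652755
320 621.7101313021776 166.445835099963
340 560.4311032958685 88.15849108301245
360 561.5549013152005 90.32505718313246
380 561.5622644275385 86.07906925672069
400 614.3262063221443 166.26101020371198
[595.9 -34.2 348.1] [3.1 0.  0. ] [-0.1  0.5  0.6  1.7 -0.   3.1]
[680.4 -34.3 474.1]
```

View pics/w1.png

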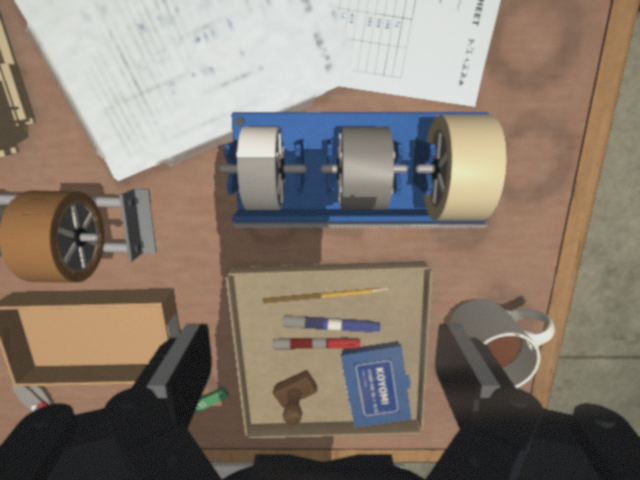

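The wrist view shows white at (262,167), grey at (367,167) and cream at (466,167) in the blue dispenser. Joint 6 is near its limit, so I'll turn the tool half round after measuring.

```bash
python3 - <<'E'
from h import *
W=np.load("pics/w1.npy");Z=W[...,2];p=cv2.imread("pics/w1.png");hsv=cv2.cvtColor(p,cv2.COLOR_BGR2HSV)
def reg(a,b,c,d):
    m=np.zeros((480,640),bool);m[b:d,a:c]=1;return m
print("bench",np.nanmedian(Z[240:255,200:450]))
for n,a,zc,rad in (("white",(225,115,290,220),68,41),("grey",(330,115,400,220),68,41),("cream",(425,105,510,230),68,52),("brown",(0,180,105,285),65,49)):
    t=reg(*a)&(Z>zc+rad*.8);q=W[t];print(n,t.sum(),q[:,2].max(),"y",np.percentile(q[:,1],[1,50,99]),"x",np.percentile(q[:,0],[1,50,99]))
    y=q[:,1].mean()
    # circle fit x,z on tube surface
    A=np.c_[2*q[:,0],2*q[:,2],np.ones(len(q))];s=np.linalg.lstsq(A,(q[:,0]**2+q[:,2]**2),rcond=None)[0];print("  circ",s[:2],np.sqrt(s[2]+s[0]**2+s[1]**2))
blue=(hsv[...,0]>100)&(hsv[...,0]<125)&(hsv[...,1]>100)&reg(220,100,520,240)
q=W[blue&(Z>72)&(Z<90)];print("cheeks");h,e=np.histogram(q[:,1],np.arange(-230,80,2.5));print([(float(a),int(b)) for a,b in zip(e,h) if b>8])
q=W[blue&(Z<20)];print("base",cv2.minAreaRect(q[:,:2].astype(np.float32)))
q=W[reg(100,180,170,270)&(Z>28)&(Z<40)];print("endplate",cv2.minAreaRect(q[:,:2].astype(np.float32)))
q=W[reg(0,280,200,400)&(Z>37)&(Z<50)];print("box",q.min(0),q.max(0))
E
python3 -m crank '[[0,0,0,0,0,10.5,85],[0,0,0,0,0,10.5,85],[0,0,0,0,0,10.5,85],[0,0,0,0,0,10.5,85],[0,0,0,0,0,10.5,85],[0,0,0,0,0,10.5,85],[0,0,0,0,0,10.5,85],[0,0,0,0,0,10.5,85],[0,0,0,0,0,10.5,85],[0,0,0,0,0,10.5,85]]'
python3 -m crank '[[0,0,0,0,0,10.5,85],[0,0,0,0,0,10.5,85],[0,0,0,0,0,10.5,85],[0,0,0,0,0,10.5,85],[0,0,0,0,0,10.5,85],[0,0,0,0,0,10.5,85],[0,0,0,0,0,10.5,85],[0,0,0,0,0,1.5,85]]'
```

```text
bench 0.16071517740522268
white 2008 111.1336779899969 y [ 9.  25.7 42.9] x [597.  622.8 645.3]
  circ [620.9  72.7] 36.570746409387205
grey 2636 110.82352535637494 y [-98.  -75.2 -52.7] x [597.2 622.9 645.4]
  circ [621.   71.6] 37.722451277824376
cream 3860 122.55311800009042 y [-195.  -170.6 -147.6] x [590.6 623.8 652.3]
  circ [621.2  73.7] 46.73912408946491
brown 3105 116.46327247262616 y [226.  248.1 273.9] x [519.1 552.3 578.2]
  circ [548.5  73.7] 40.98538248071433
cheeks
[(-145.0, 16), (-142.5, 92), (-140.0, 114), (-112.5, 77), (-110.0, 113), (-107.5, 23), (-45.0, 34), (-42.5, 110), (-40.0, 37), (-12.5, 102), (-10.0, 84), (55.0, 78), (57.5, 89), (60.0, 20)]
base ((618.7161865234375, -74.12106323242188), (109.3907699584961, 283.2437744140625), 0.020886030048131943)
endplate ((547.149169921875, 208.83856201171875), (37.66920471191406, 82.31082916259766), 88.62242126464844)
box [334.7 158.9  37. ] [457.2 371.   44.7]
time_s: 2.65
tcp_pos: [594.9, -36.0, 347.3]
eef_rot: [-1.902, -2.499, 0.001]
force: [-0.4, -0.7, 0.6]
width: 84.9
finger_force: 0.0
time_s: 3.65
tcp_pos: [594.9, -36.0, 347.3]
eef_rot: [0.003, -3.141, -0.0]
force: [-0.9, 0.4, -0.5]
width: 84.9
finger_force: 0.0
```

```bash
python3 - <<'E'
from h import *
W=np.load("pics/w1.npy")
q=W[320:480,130:215].reshape(-1,3);q=q[q[:,2]>200];print(np.percentile(q[:,2],[0,1,5,50])-348.1,q[q[:,2]<345][:,:2].mean(0))
print(state()["joint_pos"])
E
python3 -m crank '[[5,0,0,0,0,0,40],[5,0,0,0,0,0,40],[4,0,0,0,0,0,40],[0,0,0,0,0,0,40],[0,0,0,0,0,0,40],[0,0,0,0,0,0,40]]'
python3 - <<'E'
from h import *
p,W,P=shot("wrist","w2");z0=state()["tcp_pos"][2]
d=capture("wrist")[1];m=(d>0)&(d<260);q=W[m];print(np.percentile(q[:,2],[0,1,5,50])-z0);t=q[q[:,2]<np.percentile(q[:,2],3)];print(t.mean(0),t.min(0),t.max(0))
E
```

```text
[-4.3 -0.9  4.5 41. ] [595.6   8.2]
[-0.1  0.5  0.5  1.7 -0.  -0.1]
time_s: 4.4
tcp_pos: [608.9, -35.9, 347.8]
eef_rot: [-0.003, 3.142, -0.0]
force: [0.1, 0.8, 0.0]
width: 39.9
finger_force: 0.0
[nan nan nan nan]<stdin>:3: RuntimeWarning: Mean of empty slice.
  ret = um.true_divide(
Traceback (most recent call last):
ValueError: zero-size array to reduction operation minimum which has no identity
```

View pics/w2.png

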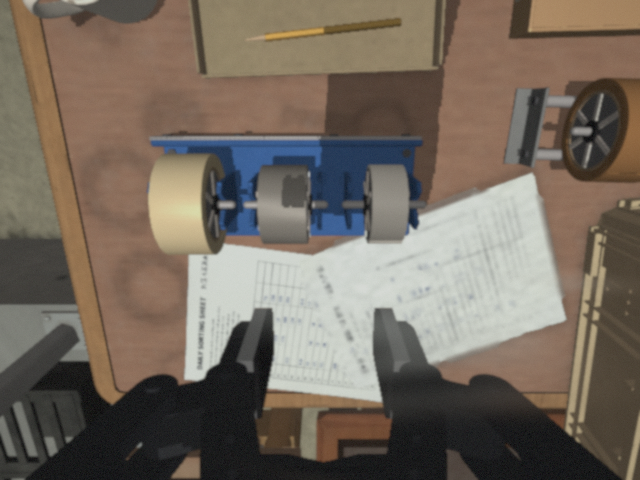

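Open, the tips stand 4 mm ahead of the TCP, so the 17 mm figure applies when shut. I'll start with the white core.

```bash
python3 -m crank '[[12,21,-40,0,0,0,85],[0,21,-50,0,0,0,85],[0,21,-50,0,0,0,85],[0,0,-50,0,0,0,85],[0,0,-38,0,0,0,85],[0,0,-10,0,0,0,85],[0,0,-9,0,0,0,85],[0,0,0,0,0,0,85]]' 40
python3 -m crank '[[0,0,0,0,0,0,30],[0,0,0,0,0,0,30],[0,0,0,0,0,0,30],[0,0,0,0,0,0,30],[0,0,0,0,0,0,30],[0,0,0,0,0,0,30]]' 40
```

```text
time_s: 5.5
tcp_pos: [621.5, 27.0, 101.5]
eef_rot: [-0.003, 3.14, 0.0]
force: [0.1, -0.7, -0.2]
width: 85.1
finger_force: 0.0
time_s: 6.25
tcp_pos: [621.3, 27.1, 101.1]
eef_rot: [-0.003, 3.141, 0.0]
force: [-1.2, -0.0, 5.4]
width: 33.9
finger_force: 43.7
```

```bash
python3 -m crank '[[0,0,8,0,0,0,30],[0,0,15,0,0,0,30],[0,0,30,0,0,0,30],[0,0,50,0,0,0,30],[0,0,30,0,0,0,30],[-30,39,0,0,0,0,30],[-30,39,0,0,0,0,30],[-30,39,0,0,0,0,30],[-30,39,0,0,0,0,30],[-30,39,0,0,0,0,30]]' 40
python3 -m crank '[[-30,39,0,0,0,0,30],[-30,39,0,0,0,0,30],[-16,19,0,0,0,1.2,30],[0,0,0,0,0,0,30],[0,0,0,0,0,0,30]]' 40
python3 - <<'E'
from h import *
p,W,P=shot("wrist","w3");np.save("pics/w3.npy",W)
p,W,P=shot("top","t3");np.save("pics/t3.npy",W)
E
```

```text
time_s: 7.5
tcp_pos: [470.0, 223.1, 234.8]
eef_rot: [-0.003, 3.141, 0.001]
force: [1.5, 0.9, -0.7]
width: 33.8
finger_force: 43.0
time_s: 8.12
tcp_pos: [395.4, 318.7, 234.3]
eef_rot: [-0.035, 3.141, 0.0]
force: [1.0, -0.3, -1.0]
width: 34.3
finger_force: 43.0
```

View pics/w3.png

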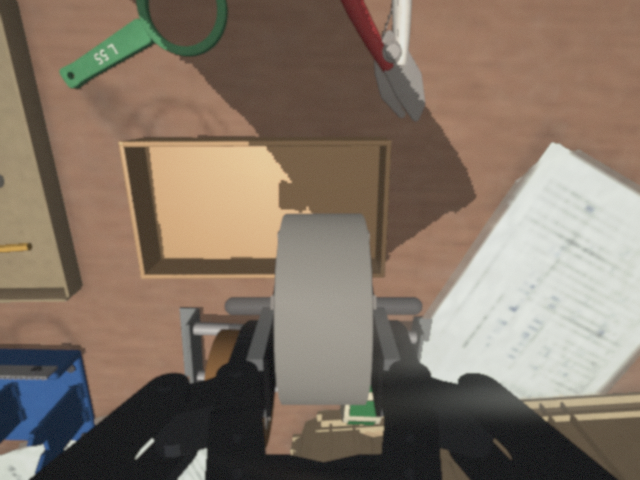

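Held well. The box rim corners are near (120,142), (390,141), (385,276) and (143,278).

Run:
```python
from h import *
P=pose("wrist")
r=rays([(120,142),(390,141),(385,276),(143,278)],42,P);print(r,r.mean(0))
W=np.load("pics/w3.npy");q=W[130:290,100:400].reshape(-1,3);q=q[(q[:,2]>37)&(q[:,2]<46)&(q[:,0]<455)];print(cv2.minAreaRect(q[:,:2].astype(np.float32)))
```

```text
[[340.9 159.9  42. ]
 [335.8 368.7  42. ]
 [449.4 373.   42. ]
 [455.7 163.1  42. ]] [395.5 266.2  42. ]
((395.8742980957031, 265.8954772949219), (116.39460754394531, 212.46484375), 1.475719928741455)
```

```bash
python3 -m crank '[[0,0,-40,0,0,0,30],[0,0,-50,0,0,0,30],[0,0,-40,0,0,0,30],[0,0,-18,0,0,0,30],[0,0,-7,0,0,0,30],[0,0,-2,0,0,0,30],[0,0,0,0,0,0,30]]'
python3 -m crank '[[0,0,0,0,0,0,50],[0,0,0,0,0,0,60],[0,0,0,0,0,0,70],[0,0,0,0,0,0,85],[0,0,30,0,0,0,85],[0,0,50,0,0,0,85],[0,0,55,0,0,0,85]]'
```

```text
time_s: 9.1
tcp_pos: [395.7, 318.8, 78.0]
eef_rot: [-0.034, 3.14, 0.001]
force: [-3.6, -4.1, 11.3]
width: 34.0
finger_force: 44.9
time_s: 9.98
tcp_pos: [394.6, 318.7, 212.9]
eef_rot: [0.036, -3.141, 0.001]
force: [0.6, 1.3, -0.0]
width: 85.0
finger_force: 0.0
```

```bash
python3 -m crank '[[25,-44,0,0,0,-1.2,85],[25,-44,0,0,0,0,85],[25,-44,0,0,0,0,85],[25,-44,0,0,0,0,85],[25,-44,0,0,0,0,85],[25,-44,0,0,0,0,85],[25,-44,0,0,0,0,85],[25,-44,0,0,0,0,85],[26,-41,-20,0,0,0,85],[0,0,-40,0,0,0,85]]'
python3 -m crank '[[0,0,-30,0,0,0,85],[0,0,-15,0,0,0,85],[0,0,-6,0,0,0,85],[0,0,0,0,0,0,40],[0,0,0,0,0,0,40],[0,0,0,0,0,0,40],[0,0,0,0,0,0,40],[0,0,0,0,0,0,40],[0,0,0,0,0,0,40]]' 40
```

```text
time_s: 11.22
tcp_pos: [623.1, -76.9, 151.5]
eef_rot: [0.002, 3.139, -0.001]
force: [0.6, -0.1, -1.3]
width: 85.0
finger_force: 0.0
time_s: 12.35
tcp_pos: [621.7, -73.9, 101.8]
eef_rot: [-0.003, 3.14, 0.0]
force: [-0.3, 0.8, 5.9]
width: 46.3
finger_force: 42.4
```

```bash
python3 -m crank '[[0,0,8,0,0,0,40],[0,0,15,0,0,0,40],[0,0,30,0,0,0,40],[0,0,50,0,0,0,40],[0,0,30,0,0,0,40],[-32,41,0,0,0,0,40],[-32,41,0,0,0,0,40],[-32,41,0,0,0,0,40],[-32,41,0,0,0,0,40],[-32,41,0,0,0,0,40]]' 40
python3 -m crank '[[-32,41,0,0,0,0,40],[-33,42,0,0,0,1.4,40],[0,0,-40,0,0,0,40],[0,0,-50,0,0,0,40],[0,0,-36,0,0,0,40],[0,0,-20,0,0,0,40],[0,0,0,0,0,0,40],[0,0,0,0,0,0,40]]'
```

```text
time_s: 13.6
tcp_pos: [460.0, 132.2, 234.9]
eef_rot: [-0.002, 3.14, 0.001]
force: [1.3, 1.0, 0.2]
width: 46.1
finger_force: 41.8
time_s: 14.6
tcp_pos: [396.7, 214.4, 89.1]
eef_rot: [-0.041, 3.14, 0.001]
force: [-0.6, 0.7, -0.4]
width: 46.1
finger_force: 41.8
```

```bash
python3 -m crank '[[0,0,-7,0,0,0,40],[0,0,-3.5,0,0,0,40],[0,0,0,0,0,0,55],[0,0,0,0,0,0,65],[0,0,0,0,0,0,75],[0,0,0,0,0,0,85],[0,0,30,0,0,0,85],[0,0,55,0,0,0,85],[0,0,55,0,0,0,85],[0,0,40,0,0,0,85]]'
python3 -m crank '[[40,10,10,0,0,0,85],[40,10,10,0,0,0,85],[40,10,10,0,0,0,85],[20,10,10,0,0,1,85],[0,0,0,0,0,0,85],[0,0,0,0,0,0,85]]'
python3 - <<'E'
from h import *
s=state();print(s["tcp_pos"],s["joint_pos"])
p,W,P=shot("wrist","w4");np.save("pics/w4.npy",W)
p,W,P=shot("top","t4");np.save("pics/t4.npy",W)
E
```

```text
time_s: 15.85
tcp_pos: [396.1, 214.2, 259.6]
eef_rot: [-0.041, 3.14, 0.001]
force: [1.1, -0.5, -0.4]
width: 85.1
finger_force: 0.0
time_s: 16.6
tcp_pos: [535.4, 253.9, 296.8]
eef_rot: [0.068, -3.14, 0.0]
force: [-1.1, -0.7, 0.2]
width: 84.9
finger_force: 0.0
[535.4 253.9 296.8] [0.4 0.4 0.4 1.5 0.  0.4]
```

View pics/w4.png

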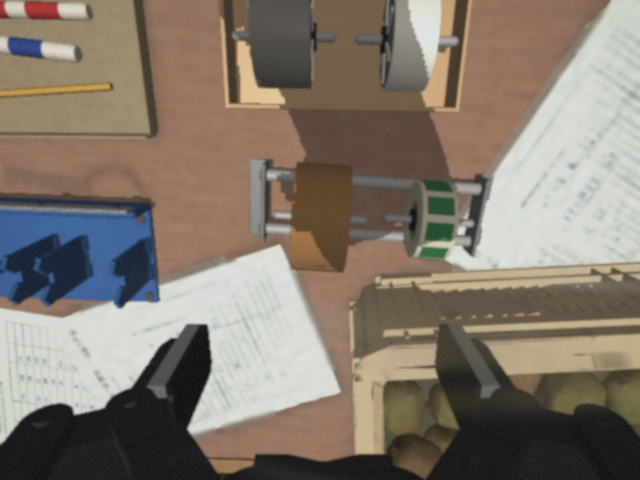

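Both cores lie side by side in the box. The brown roll is at (322,217) and the sticker roll at (436,218).

Run:
```python
from h import *
W=np.load("pics/w4.npy");P=pose("wrist")
def reg(a,b,c,d):
    m=np.zeros((480,640),bool);m[b:d,a:c]=1;return m
for nm,W,rs in (("w",W,((275,150,360,280),(400,170,465,265))),("t",np.load("pics/t4.npy"),((214,205,248,255),(174,210,202,255)))):
  Z=W[...,2]
  for n,a,zc,rad in zip(("brown","stick"),rs,(65,51),(49,37.5)):
    q=W[reg(*a)&(Z>zc+rad*.8)];print(nm,n,len(q),q[:,2].max(),"y",np.percentile(q[:,1],[1,99]),np.percentile(q[:,1],[1,99]).mean(),"x",np.percentile(q[:,0],[1,50,99]))
    A=np.c_[2*q[:,0],2*q[:,2],np.ones(len(q))];s=np.linalg.lstsq(A,(q[:,0]**2+q[:,2]**2),rcond=None)[0];print("  circ",s[:2],"crest",q[q[:,2]>zc+rad-3].mean(0))
W=np.load("pics/w4.npy");Z=W[...,2]
for r in ((245,150,272,250),(470,165,495,260)):
    q=W[reg(*r)&(Z>29)&(Z<38)];print("plate",cv2.minAreaRect(q[:,:2].astype(np.float32)))
print("axle ends", rays([(273,216),(366,218)],65,P), rays([(388,217),(470,223)],51,P))
q=W[reg(0,200,160,305)&(Z>76)&(Z<90)];h,e=np.histogram(q[:,1],np.arange(-130,80,2.5));print([(float(a),int(b)) for a,b in zip(e,h) if b>8])
print("x",q[:,0].min(),q[:,0].max(),Z[100:400,200:350].max())
```

```text
w brown 4034 116.48219055257914 y [228.1 275.1] 251.59041987775626 x [518.4 544.  577.2]
  circ [548.1  67.3] crest [547.2 251.6 113.3]
w stick 1745 89.93519720001456 y [340.3 372.2] 356.23689479954214 x [529.3 548.6 572.4]
  circ [550.7  56.9] crest [550.  356.2  87.3]
t brown 1486 769.7477714483741 y [126.1 230.9] 178.52901639217077 x [412.3 438.1 555.2]
  circ [ 80.8 430.7] crest [455.3 155.8 666.8]
t stick 1254 777.9733186732167 y [166.8 193.4] 180.1182775844354 x [410.5 432.8 456. ]
  circ [432.5 763.8] crest [432.9 180.3 773.5]
plate ((546.3701782226562, 193.99032592773438), (4.258816242218018, 81.427490234375), 88.58535766601562)
plate ((552.04296875, 413.4537048339844), (4.9967732429504395, 81.78679656982422), 88.29003143310547)
axle ends [[549.2 207.7  65. ]
 [547.4 293.9  65. ]] [[549.2 316.7  51. ]
 [551.8 396.6  51. ]]
[(-42.5, 55), (-40.0, 102), (-37.5, 35), (-12.5, 26), (-10.0, 71), (-7.5, 82), (57.5, 55), (60.0, 89), (62.5, 11)]
x 595.2845153229837 644.9059098192408 nan
```

```bash
python3 -m crank '[[6,-1,-40,0,0,-2,85],[6.5,-1.3,-50,0,0,-1.9,85],[0,0,-50,0,0,0,85],[0,0,-40,0,0,0,85],[0,0,-10,0,0,0,85],[0,0,-7,0,0,0,85],[0,0,0,0,0,0,85]]'
python3 -m crank '[[0,0,0,0,0,0,40],[0,0,0,0,0,0,40],[0,0,0,0,0,0,40],[0,0,0,0,0,0,40],[0,0,0,0,0,0,40],[0,0,0,0,0,0,40]]' 60
python3 -c "
from h import *
s=state();print(s['eef_rot']*57.3,s['tcp_pos'])"
```

```text
time_s: 17.58
tcp_pos: [549.0, 252.0, 101.3]
eef_rot: [0.038, 3.14, 0.001]
force: [0.1, 0.4, 0.4]
width: 85.5
finger_force: 0.0
time_s: 18.32
tcp_pos: [548.9, 252.0, 100.9]
eef_rot: [0.038, 3.14, 0.001]
force: [-0.9, 0.1, 7.1]
width: 46.8
finger_force: 60.7
[  2.2 179.9   0. ] [548.9 252.  100.9]
```

```bash
python3 -m crank '[[0,0,10,0,0,0,40],[0,0,20,0,0,0,40],[0,0,40,0,0,0,40],[0,0,40,0,0,0,40],[14.5,-45,0,0,0,1.4,40],[14.5,-45,0,0,0,0,40],[14.5,-45,0,0,0,0,40],[14.5,-46,0,0,0,0,40],[14,-46,0,0,0,0,40],[0,0,0,0,0,0,40]]' 60
python3 -m crank '[[0,0,-20,0,0,0,40],[0,0,-20,0,0,0,40],[0,0,0,0,0,0,40]]' 60
python3 - <<'E'
from h import *
p,W,P=shot("side","s5");np.save("pics/s5.npy",W);cv2.imwrite("pics/s5c.png",cv2.resize(p[130:300,230:420,::-1],None,fx=4,fy=3.5))
E
```

```text
time_s: 19.58
tcp_pos: [621.0, 21.6, 210.4]
eef_rot: [-0.006, -3.142, 0.001]
force: [-0.2, 0.6, -2.2]
width: 47.0
finger_force: 62.5
time_s: 19.95
tcp_pos: [619.5, 25.3, 169.3]
eef_rot: [0.001, -3.139, -0.0]
force: [-1.3, 0.5, -1.4]
width: 46.6
finger_force: 62.5
```

View pics/s5c.png

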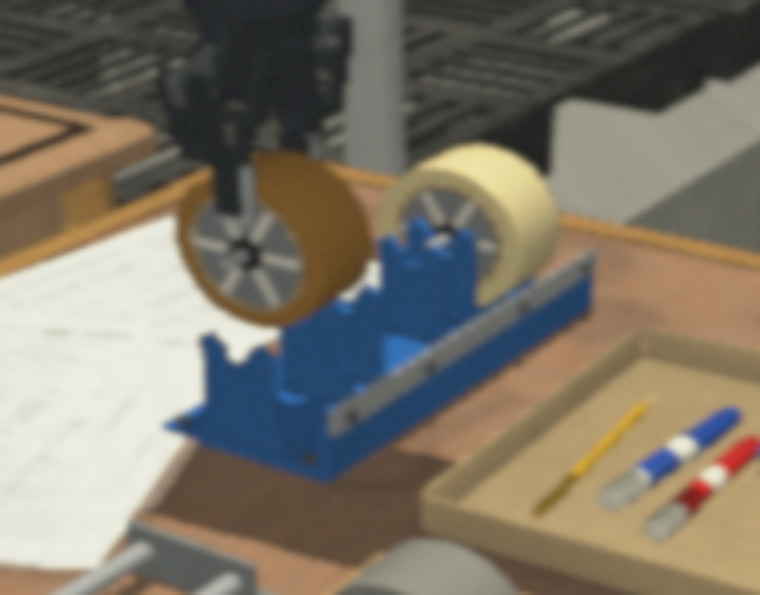

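The brown roll hangs over the left bay. Its axle end is at crop (243,254) and the left cheek's slot at (238,367), so I'll check x alignment with rays.

Run:
```python
from h import *
K,Rm,e=pose("side")
for n,c,y in (("slot bottom",(237,368),62),("slotL",(208,338),62),("slotR",(265,350),62),("axle",(243,254),69)):
    u=np.array([c[0]/4+230,c[1]/3.5+130]);r=Rm@np.r_[(u-K[:2,2])/K[0,0],1];print(n,e+r*(y-e[1])/r[1])
s=state();print(s["tcp_pos"],s["eef_rot"])
```

```text
slot bottom [618.1  62.   58.9]
slotL [636.9  62.   74.5]
slotR [597.9  62.   77.1]
axle [602.4  69.  142.5]
[620.1  25.3 170.5] [ 0.  -3.1 -0. ]
```

```bash
python3 -m crank '[[0.7,-0.3,-25,0,0,0,40],[0,0,-20,0,0,0,40],[0,0,-6,0,0,0,40],[0,0,-4,0,0,0,40],[0,0,-4,0,0,0,40],[0,0,0,0,0,0,40]]' 60
python3 -m crank '[[0,0,-2.5,0,0,0,40],[0,0,-2.5,0,0,0,40],[0,0,0,0,0,0,40]]' 60
```

```text
time_s: 20.75
tcp_pos: [621.3, 24.5, 111.4]
eef_rot: [-0.0, 3.141, -0.0]
force: [0.4, -0.1, -2.3]
width: 46.6
finger_force: 62.5
time_s: 21.12
tcp_pos: [621.1, 24.4, 106.0]
eef_rot: [0.0, -3.141, -0.0]
force: [0.0, 0.6, -2.0]
width: 46.4
finger_force: 62.5
```

```bash
python3 -m crank '[[0,0,-1,0,0,0,40],[0,0,-1,0,0,0,40],[0,0,0,0,0,0,40]]' 60;python3 -m crank '[[0,0,-1,0,0,0,40],[0,0,0,0,0,0,40]]' 60
```

```text
time_s: 21.5
tcp_pos: [621.2, 24.5, 104.2]
eef_rot: [-0.0, 3.141, 0.0]
force: [0.1, -0.1, -0.5]
width: 46.6
finger_force: 62.6
time_s: 21.75
tcp_pos: [621.5, 24.4, 103.8]
eef_rot: [-0.0, 3.141, 0.0]
force: [-2.7, 0.0, 6.9]
width: 46.6
finger_force: 63.5
```

```bash
python3 -m crank '[[0,0,0,0,0,0,52],[0,0,0,0,0,0,60],[0,0,0,0,0,0,72],[0,0,0,0,0,0,85],[0,0,0,0,0,0,85],[0,0,30,0,0,0,85],[0,0,50,0,0,0,85],[0,0,50,0,0,0,85],[0,-40,50,0,0,0,85],[0,0,0,0,0,0,85]]'
python3 - <<'E'
from h import *
p,W,P=shot("wrist","w6");np.save("pics/w6.npy",W)
Z=W[...,2];q=W[(Z>68+49*.8)&(Z<125)&(W[...,1]>-30)&(W[...,1]<75)&(W[...,0]>560)]
print(len(q),np.percentile(q[:,1],[1,99]),np.percentile(q[:,0],[1,50,99]),np.percentile(q[:,2],[99,100]),q[q[:,2]>113].mean(0))
E
```

```text
time_s: 23.0
tcp_pos: [622.5, -16.6, 285.9]
eef_rot: [0.003, 3.135, -0.001]
force: [0.4, -0.3, -1.3]
width: 85.0
finger_force: 0.0
4559 [ 0.5 47.5] [591.3 617.2 649.7] [118.3 119. ] [619.8  24.1 115.9]
```

View pics/w6.png

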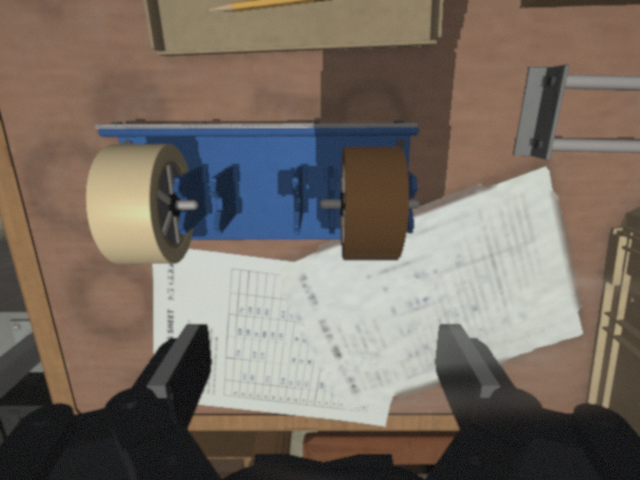

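The brown roll is seated with its crest at the expected 118 mm. I'll measure the cheeks here to set the bay centres.

Run:
```python
from h import *
W=np.load("pics/w6.npy");Z=W[...,2];p=cv2.imread("pics/w6.png");hsv=cv2.cvtColor(p,cv2.COLOR_BGR2HSV)
blue=(hsv[...,0]>100)&(hsv[...,0]<125)&(hsv[...,1]>100)
q=W[blue&(Z>77)&(Z<90)&(W[...,0]>560)];h,e=np.histogram(q[:,1],np.arange(-150,80,1.5));print([(float(a),int(b)) for a,b in zip(e,h) if b>5]);print(q[:,0].min(),q[:,0].max())
q=W[blue&(Z<15)&(W[...,0]>560)&(W[...,0]<700)];print(cv2.minAreaRect(q[:,:2].astype(np.float32)))
```

```text
[(-142.5, 34), (-141.0, 51), (-139.5, 48), (-138.0, 34), (-112.5, 10), (-111.0, 36), (-109.5, 51), (-108.0, 51), (-43.5, 23), (-42.0, 30), (-40.5, 52), (-39.0, 49), (-12.0, 27), (-10.5, 52), (-9.0, 48), (-7.5, 20), (57.0, 48), (58.5, 42), (60.0, 8)]
596.1297918118823 645.5916453808112
((620.42236328125, -74.92277526855469), (284.74212646484375, 105.91233825683594), 89.9729232788086)
```

```bash
python3 -m crank '[[0,45,0,0,0,0,85],[-5,50,0,0,0,0,85],[-16,55,0,0,0,0,85],[-16,55,0,0,0,0,85],[-16,55,-20,0,0,0,85],[-18,55,-40,0,0,-1.5,85],[0,57,-40,0,0,0,85],[0,0,-10,0,0,0,85],[0,0,0,0,0,0,85]]'
```

```text
time_s: 24.18
tcp_pos: [551.1, 345.2, 178.9]
eef_rot: [-0.04, -3.139, 0.003]
force: [0.5, -0.7, -0.4]
width: 85.1
finger_force: 0.0
```

```bash
python3 -m crank '[[0,0,-20,0,0,0,85],[0,0,0,0,0,0,85]]'
```

```text
time_s: 24.42
tcp_pos: [552.0, 344.2, 160.3]
eef_rot: [-0.043, -3.14, 0.001]
force: [-0.2, -0.9, -0.0]
width: 85.1
finger_force: 0.0
```

```bash
python3 -m crank '[[-1.5,12,0,0,0,0,85],[0,0,-25,0,0,0,85],[0,0,-25,0,0,0,85],[0,0,-16,0,0,0,85],[0,0,-10,0,0,0,85],[0,0,0,0,0,0,85]]'
python3 -m crank '[[0,0,0,0,0,0,24],[0,0,0,0,0,0,24],[0,0,0,0,0,0,24],[0,0,0,0,0,0,24],[0,0,0,0,0,0,24],[0,0,0,0,0,0,24],[0,0,0,0,0,0,24]]' 60
```

```text
time_s: 25.18
tcp_pos: [550.6, 357.5, 84.5]
eef_rot: [-0.041, -3.141, 0.0]
force: [0.1, 0.4, 0.6]
width: 84.8
finger_force: 0.0
time_s: 26.05
tcp_pos: [551.0, 357.6, 85.1]
eef_rot: [0.041, 3.141, 0.001]
force: [-1.4, 0.6, 6.2]
width: 30.7
finger_force: 60.1
```

```bash
python3 -m crank '[[0,0,10,0,0,0,24],[0,0,25,0,0,0,24],[0,0,45,0,0,0,24],[0,0,50,0,0,0,24],[0,-35,0,0,0,0,24],[0,-43,0,0,0,0,24],[6,-43,0,0,0,0,24],[8,-43,0,0,0,0,24],[9,-43,0,0,0,0,24],[9,-43,0,0,0,0,24]]' 60
python3 -m crank '[[9,-43,0,0,0,0,24],[9,-43,0,0,0,0,24],[9,-43,0,0,0,1.5,24],[9,-43,0,0,0,0,24],[2,-10,0,0,0,0,24],[0,0,0,0,0,0,24],[0,0,0,0,0,0,24]]' 60
```

```text
time_s: 27.3
tcp_pos: [582.8, 106.0, 215.2]
eef_rot: [0.041, 3.141, 0.0]
force: [0.3, 0.7, -0.6]
width: 31.0
finger_force: 59.6
time_s: 28.18
tcp_pos: [620.6, -73.4, 214.7]
eef_rot: [-0.002, 3.142, 0.0]
force: [-0.4, 0.5, -0.1]
width: 31.0
finger_force: 59.6
```

```bash
python3 -m crank '[[0.7,-1.4,-30,0,0,0,24],[0,0,-35,0,0,0,24],[0,0,-25,0,0,0,24],[0,0,-10,0,0,0,24],[0,0,-5,0,0,0,24],[0,0,-2.5,0,0,0,24],[0,0,0,0,0,0,24]]' 60
python3 -m crank '[[0,0,-2,0,0,0,24],[0,0,-1.5,0,0,0,24],[0,0,0,0,0,0,24]]' 60
```

```text
time_s: 29.05
tcp_pos: [621.8, -75.9, 107.7]
eef_rot: [-0.0, 3.141, -0.0]
force: [1.1, -0.9, -0.6]
width: 30.7
finger_force: 59.7
time_s: 29.42
tcp_pos: [621.3, -76.0, 103.5]
eef_rot: [0.0, -3.141, 0.0]
force: [1.0, -0.2, -0.6]
width: 30.6
finger_force: 59.7
```

```bash
python3 -m crank '[[0,1,-1,0,0,0,24],[0,0,0,0,0,0,24]]' 60;python3 -m crank '[[0,0,-1,0,0,0,24],[0,0,0,0,0,0,24]]' 60; python3 -m crank '[[0,0,-0.7,0,0,0,24],[0,0,0,0,0,0,24]]' 60
```

```text
time_s: 29.68
tcp_pos: [621.7, -75.2, 103.0]
eef_rot: [0.0, 3.141, -0.001]
force: [-1.1, -3.2, 4.4]
width: 31.1
finger_force: 60.3
time_s: 29.92
tcp_pos: [621.9, -75.3, 102.6]
eef_rot: [0.0, 3.14, -0.001]
force: [-2.5, -3.2, 11.2]
width: 30.3
finger_force: 61.2
time_s: 30.18
tcp_pos: [622.0, -75.4, 102.4]
eef_rot: [0.0, 3.139, -0.001]
force: [-5.0, -3.9, 17.2]
width: 30.6
finger_force: 61.8
```

```bash
python3 -m crank '[[0,0,0.7,0,0,0,36],[0,0,0,0,0,0,46],[0,0,0,0,0,0,60],[0,0,0,0,0,0,85],[0,0,0,0,0,0,85],[0,0,30,0,0,0,85],[0,0,50,0,0,0,85],[0,0,50,0,0,0,85],[0,0,50,0,0,0,85],[0,0,0,0,0,0,85]]'
python3 - <<'E'
from h import *
p,W,P=shot("wrist","w7");Z=W[...,2]
for n,y,r in (("brown",25.2,49),("stick",-74.8,37.5),("cream",-175,52)):
    q=W[(Z>68+r*.8)&(Z<125)&(abs(W[...,1]-y)<45)&(W[...,0]>560)&(W[...,0]<690)];print(n,len(q),np.percentile(q[:,1],[1,99]),np.percentile(q[:,1],[1,99]).mean()-y,np.percentile(q[:,2],[99,100]),q[q[:,2]>68+r-2].mean(0))
p,W,P=shot("side","s7");c=p[130:300,230:420,::-1];cv2.imwrite("pics/s7c.png",cv2.resize(c,None,fx=4,fy=3.5,interpolation=cv2.INTER_CUBIC))
E
```

```text
time_s: 31.42
tcp_pos: [622.8, -75.1, 285.6]
eef_rot: [-0.0, 3.135, -0.001]
force: [0.6, 1.0, -1.5]
width: 85.0
finger_force: 0.0
brown 4685 [ 0.1 47.4] -1.4195297077461824 [118.2 119. ] [620.4  24.  116.6]
stick 2159 [-91.3 -59.7] -0.7051287688735783 [106.9 107.5] [621.3 -75.3 105.1]
cream 5040 [-194.4 -147. ] 4.317014222323337 [121.3 122.6] [ 620.8 -170.6  119.5]
```

View pics/w7.png

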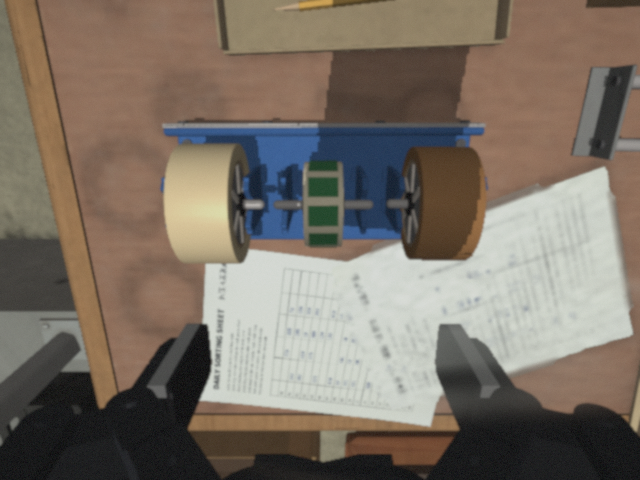

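View pics/s7c.png

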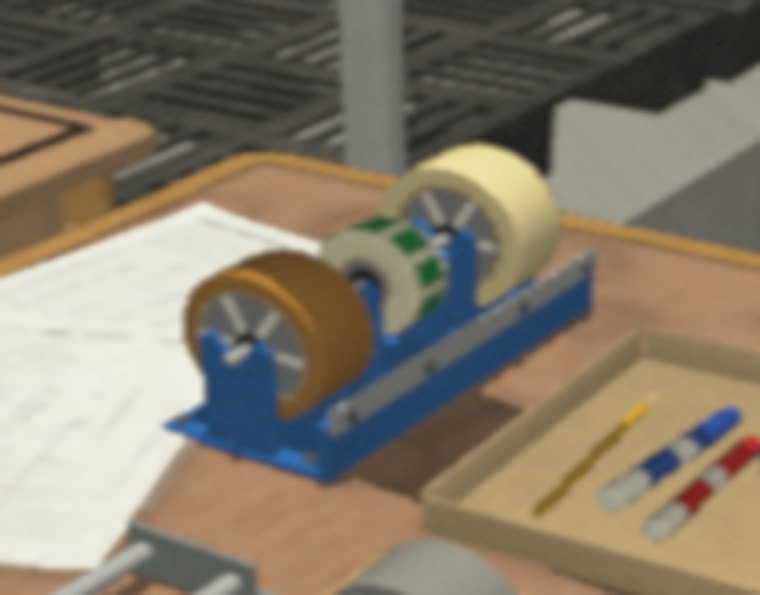

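Brown is seated in the left bay and the stickers in the middle bay, each within about 1.5 mm of centre at the expected crest height. Cream is unmoved, and both cores were in the box when last seen.

```bash
python3 -c "
from rig import *
print(finish_job())"
```

```text
the job is handed in; nothing more can be done
None
```

I handed the job in at about 31 s: both spent cores lie side by side in the waste box, the brown tape is seated in the left freed bay and the green sticker roll in the right one, both within about 1.5 mm of centre, and the cream roll and mug were left alone.

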